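# Pump down the cheese vacuum keeper

### The arm

A 7-joint arm with a two-finger parallel gripper is mounted at the origin on the work surface. World frame = base frame: x ahead of the robot, y to its left, z up, the work surface at z = 0. Lengths are in m, angles in rad, forces in N, time in s.
With the tool pointing down it reaches from about 0.4 to 0.875 m from the base axis. Payload 6.5 kg.
Tool frame: the origin (TCP) lies between the finger pads; the fingertips stand 25 mm ahead of it and the grasp point (between the pads) lies 6 mm ahead of it; z points along the fingers, y is the line along which they close (so a half turn about z gives the same grasp; the last joint's range is limited). The gripper opens to 85 mm and grips with 20 to 120 N. Pads are 22 mm wide; open, the fingers measure 114 mm over their backs; the gripper's body (76 mm by 85 mm) begins 54 mm behind the grasp point. The pads swing forward as they close: fully open they stand 13 mm farther back than shut.
Start: joints at [-1.187, 0.536, -0.004, 1.538, 0.003, 1.067, -0.071], TCP at [0.283, 0.585, 0.256] pointing down, gripper open.
Joint ranges: [-2.7, 2.7], [-0.37, 2.16], [-1.27, 1.26], [0.24, 2.4], [-1.31, 4.45], [0.19, 1.91], [-2.76, 2.76]. Speed limits (rad/s): [2.39, 2.39, 3.14, 3.14, 3.14, 3.14, 3.14].

### API

Orientations are given as a unit quaternion [x, y, z, w].
In Python, from cell import r gives the robot as it stands. Calls block until the motion is done:
- r.reach(position, orientation): joint-space move of the TCP to a pose.
- r.servo_line(position, rotation=None, vel=0.15, f_stop=None): straight line of the TCP; rotation=None keeps the orientation; vel is the mean speed in m/s. With f_stop (N) it stops when the force on the tool has changed by that much, and returns True; else False.
- r.goto_joints(angles): joint-space move.
- r.command_gripper(opening, grasp_force=None): finger opening in m; grasp_force is the grip in N (None keeps the last); returns when the fingers have stopped.
- r.hold(seconds).
- r.ik(position, orientation): joint angles nearest the present ones, or None.
- r.grab_frame(name): name is "scene" or "top" or "wrist"; returns the picture (420x560x3 uint8, red, green, blue); there is no depth.
- r.calibration(name): a dict with "fx", "fy", "cx", "cy" (pixels), "eye" and "attitude" of the camera in the world; the wrist camera has in their place "T_tool_cam" (4x4, takes a point from camera to tool coordinates, whose origin is the TCP and whose axes are the flange's). Camera axes: x right, y down, z forward; pixel columns grow to the right and rows downward; lengths in m; the calibration is good to about 2 mm. A picture is of the moment at which its call begins: read the wrist's pose just before it. calibration takes no time and is no camera call.
A pose or a line that the arm cannot do raises r.MotionError and nothing moves.
- r.job_done(): hands the job in; it is judged then, once.
Trained networks look in the newest picture that a camera, given by its name, has taken for a name from the list of things; names that differ only in an ending like _2 or _b are one class to them, and where a whole thing is asked for, a point or a joint stands for the part that bears it (a point fixed in the world has none). Each returns a list of dicts, best first, with "score" (0 to 1); they miss things now and then, are a little off and sometimes report something else, mostly with a low value. They report only what shows in the picture. A call takes as long as a camera call.
- r.trace(camera, target): "pixels" (420x560 bool, what is visible of it).
- r.pinpoint(camera, target): "centre" ([x, y, z] in m, in the coordinates of the camera as it stood for that picture, good to about 4 mm: a listed point, or the origin of a listed thing).
Readings, each from a call of its own:
- r.current_clock(): time.
- r.current_q(): joint angles.
- r.current_dq(): joint speeds.
- r.current_joint_efforts(): joint torques, N m.
- r.current_eef_pos(): TCP position.
- r.current_ee_rot(): TCP orientation.
- r.current_wrist_force(): force on the tool from outside, world axes, zero at the start.
- r.current_moment(): the same for the moment, N m.
- r.current_width(): finger opening in m.
- r.current_finger_force(): force on a finger pad.
Only numpy, scipy, OpenCV 4.12 (cv2) and the standard library are available. Lean on these libraries where they do the work, as an engineer would, in place of code of your own. Each camera call takes 0.05 s, during which the arm holds its last target. There are 200 camera calls.

### The job

Pump the air out of the cheese keeper on the counter: press its blue palm plunger all the way down with the fingertips and let it spring all the way up again, over and over, until the red indicator pin beside it has popped fully out and its green band shows; then let go and leave the plunger up. Only press the plunger: do not touch the pin, and do not pick up, knock or shift the cheeses, the jar or the cup around it.

Things in the scene. Friction and masses are not known exactly. Their poses are not given: they have to be found in the camera images.
- keeper: Vacuum keeper, fixed to the counter: clear tub with cheese inside and a white lid, 240 (x) by 360 (y) mm, 120 mm high to the lid's top. Origin at the centre of its underside on the counter; its x axis runs along the short side, y along the long side, z up. On the lid, in this frame: the blue palm plunger at x = 0, y = +85 mm; the indicator pin at x = 0, y = -20 mm.
- plunger_top (a point): Centre of the top face of the blue palm plunger, a round mushroom plate of 90 mm diameter on a steel barrel; it moves with the plunger. 198 mm above the counter when up. Flat within 38 mm of the centre.
- plunger (a joint): How far the plunger is pressed down, in m: 0 up (its own spring brings it back up when let go), 0.030 at the bottom stop. The spring pushes back with about 5 N at the top and 12.5 N at the bottom; lifting the pin adds about 2 N. Starts up.
- pin_rise (a joint): Rise of the indicator pin, in m (at 0 just 4 mm of it shows): starts at 0 to 0.019, fully out at 0.040. A ratchet lifts it about 0.008 late in each full press (the first press 0.004 to 0.012) and holds it while the plunger comes up, which must be all the way before the next press. Strokes under 20 mm may do nothing. 3 to 5 full presses in all; more change nothing.
- pin_top (a point): Centre of the top of the indicator pin, 105 mm from the plunger's axis; 134 mm above the counter at joint value 0, 174 mm fully out. The pin is 22 mm across, red for its upper 36 mm and green below: 8 mm of green shows when fully out. Its collar on the lid is black, 36 mm across, 10 mm high. Not to be touched.
- pin: The visible red and green pin itself (its origin lies on its axis, 134 mm below its top). Not to be touched.
- mini_cheese: Small greenish herb cheese, 60 mm across and 36 mm high, loose on the keeper's lid at the end away from the plunger. Origin at the centre of its underside. Leave it alone.
- spice_jar: Spice jar with black cap, 48 mm across, 100 mm high, loose on the counter. Origin at the centre of its underside. Leave it alone.
- edam: Orange round cheese, 104 mm across, 75 mm high, loose on the counter. Origin at the centre of its underside. Leave it alone.
- tasting_cup: Open green tasting cup, 64 mm across the rim, 75 mm high, loose on the counter. Origin at the centre of its underside. Leave it alone.

How it is judged:
By the outcome, as a careful person would: the job done as asked, in the order asked, and still so for the second after the job is handed in, with the robot touching nothing.
It also fails if it takes over 48 s, if anything falls off the work surface, if the arm or the gripper's body presses on something with over 40 N, if the wrist force passes 120 N, or if a joint passes its speed limit or range.

## Working session

There is one attempt and no reset: what is moved stays moved. The work goes in short steps, each a Python script; the robot and the scene stay as the last script left them, time stands still between calls to the robot, and variables do not carry over. Pictures are saved under pics/ and viewed, at most 10 in all, crops included, and the job is handed in when it is done.

```bash
mkdir -p pics; cat > h.py <<'E'
import numpy as np, cv2
from scipy.spatial.transform import Rotation as R
from cell import r
def cam(n):
    c=r.calibration(n)
    if 'eye' in c:
        a=np.array(c['attitude'],float)
        M=a if a.shape==(3,3) else R.from_quat(a).as_matrix()
        return c,M,np.array(c['eye'])
    T=np.array(c['T_tool_cam']); Q=R.from_quat(r.current_ee_rot()).as_matrix()
    return c,Q@T[:3,:3],Q@T[:3,3]+np.array(r.current_eef_pos())
def find(n,names):
    c,M,e=cam(n)
    for t in names:
        for d in r.pinpoint(n,t)[:2]: print(n,t,round(d['score'],2),np.round(M@np.array(d['centre'])+e,4))
def save(n,f):
    im=r.grab_frame(n); cv2.imwrite('pics/'+f,im[:,:,::-1]); return im
E
python3 - <<'E'
from h import *
for n in ['scene','top']:
    save(n,n+'0.png'); print(r.calibration(n))
    find(n,['keeper','plunger_top','pin_top','mini_cheese','spice_jar','edam','tasting_cup'])
a=cv2.imread('pics/scene0.png');b=cv2.imread('pics/top0.png')
print(r.current_clock(),r.current_ee_rot())
E
```

```text
{'fx': 382.332039529036, 'fy': 382.332039529036, 'cx': 281.74564201919907, 'cy': 205.71795892215127, 'eye': array([ 1.25864817, -0.24146032,  0.90361475]), 'attitude': array([ 0.77108854,  0.51504273, -0.21148291, -0.30891492])}
scene keeper 0.66 [ 5.63e-01 -5.43e-02 -2.00e-04]
scene plunger_top 0.57 [0.5312 0.0271 0.1997]
scene pin_top 0.42 [ 0.5695 -0.0759  0.1486]
scene mini_cheese 0.65 [ 0.5701 -0.1792  0.1217]
scene spice_jar 0.8 [ 6.835e-01 -3.262e-01 -6.000e-04]
scene edam 0.57 [0.4403 0.2013 0.    ]
scene edam 0.56 [ 7.004e-01  2.720e-02 -3.000e-04]
scene tasting_cup 0.72 [ 0.7017  0.0264 -0.0036]
{'fx': 484.12382650846473, 'fy': 484.12382650846473, 'cx': 281.6691204442995, 'cy': 213.53336100219764, 'eye': array([0.3579965 , 0.0411665 , 1.30371179]), 'attitude': array([-0.69868501,  0.7090814 , -0.06881462,  0.06563055])}
top keeper 0.84 [ 0.566  -0.0515  0.0015]
top plunger_top 0.6 [0.5288 0.0284 0.1935]
top pin_top 0.63 [ 0.5702 -0.0669  0.1487]
top mini_cheese 0.64 [ 0.5743 -0.1725  0.1186]
top spice_jar 0.71 [ 6.822e-01 -3.192e-01  1.000e-04]
top edam 0.59 [0.4428 0.2084 0.0033]
top edam 0.58 [ 7.111e-01  2.530e-02 -7.000e-04]
top tasting_cup 0.94 [7.136e-01 2.500e-02 4.000e-04]
top tasting_cup 0.53 [ 0.6823 -0.3199  0.0042]
0.8 [2.22968675e-01 9.74825609e-01 1.51596430e-05 2.86787209e-05]
```

View pics/scene0.png

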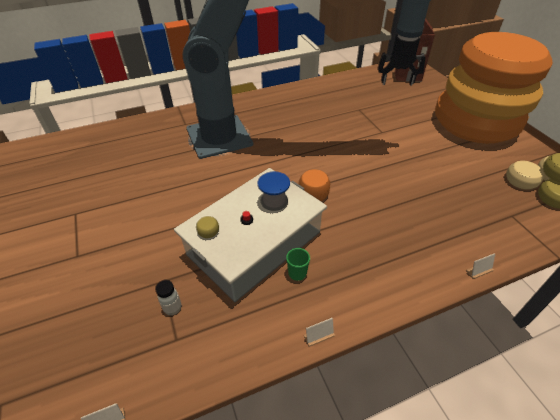

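View pics/top0.png

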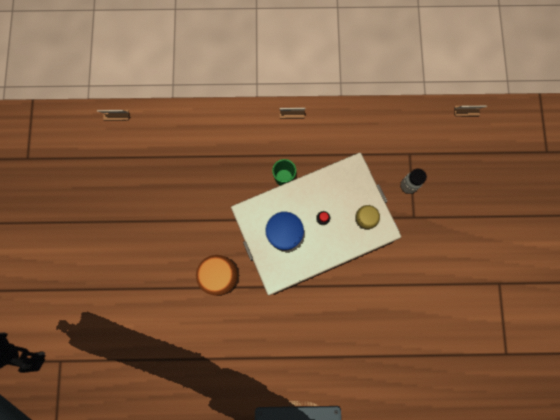

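The scene view shows the plunger at px (273,185) and the red pin at (247,217); in the top view they are at (285,231) and (323,217). Both cameras put the plunger at about (0.530, 0.028, 0.198). The measured distance to the pin is 107 mm, close to the given 105 mm. I'll move above the plunger and make one press.

```bash
cat >> h.py <<'E'
P=np.array([0.530,0.028])
def press(zb,zt,f=28):
    s=r.servo_line([*P,zb],vel=0.06,f_stop=f)
    z=r.current_eef_pos()[2]; F=r.current_wrist_force()
    print('stop',s,'z',round(z,4),'F',np.round(F,1))
    r.hold(0.15)
    r.servo_line([*P,zt],vel=0.1); r.hold(0.2)
E
python3 - <<'E'
from h import *
q=R.from_euler('z',np.arctan2(.028,.53)-np.arctan2(.585,.283))*R.from_quat(r.current_ee_rot())
r.command_gripper(0.0)
r.reach([*P,0.29],q.as_quat())
r.servo_line([*P,0.236])
print(r.current_wrist_force(),r.current_q())
s=r.servo_line([*P,0.205],vel=0.04,f_stop=3.5); print('contact',s,r.current_eef_pos(),r.current_wrist_force())
press(0.185,0.238)
for n in ['scene','top']:
    r.grab_frame(n); find(n,['plunger_top','pin_top'])
cv2.imwrite('pics/s1.png',cv2.resize(r.grab_frame('scene')[120:300,160:360,::-1],None,fx=3,fy=3))
print(r.current_clock())
E
```

```text
[-0.45307476 -0.08496902  0.60239021] [-0.51538953  0.38468634  0.47690908  1.89529743 -0.21910875  0.91285117
  0.120708  ]
contact True [0.53036074 0.02808892 0.21992549] [0.36895463 1.08378954 4.62138697]
stop True z 0.1932 F [-4.7  0.1 12.2]
scene plunger_top 0.59 [0.5323 0.0282 0.198 ]
scene pin_top 0.45 [ 0.5709 -0.0765  0.159 ]
top pin_top 0.5 [ 0.5715 -0.0674  0.1621]
6.5667
```

View pics/s1.png

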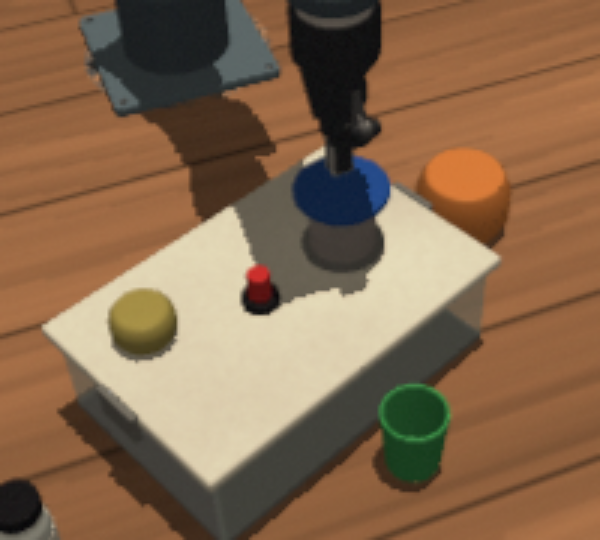

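The crop shows the plunger fully up, the pin at (258,285) risen but red only, and the neighbouring items undisturbed. The pin top is now at about 0.160, so I'll press again.

```bash
python3 - <<'E'
from h import *
for i in range(3):
    press(0.185,0.238)
    r.grab_frame('scene'); find('scene',['pin_top'])
r.servo_line([*P,0.30]); r.hold(0.3)
for n in ['scene','top']:
    r.grab_frame(n); find(n,['plunger_top','pin_top','mini_cheese','spice_jar','edam','tasting_cup'])
cv2.imwrite('pics/s2.png',cv2.resize(r.grab_frame('scene')[120:300,160:360,::-1],None,fx=3,fy=3))
print(r.current_clock())
E
```

```text
stop True z 0.1933 F [-3.8  0.  12.5]
scene pin_top 0.61 [0.532  0.0271 0.1962]
scene pin_top 0.44 [ 0.57   -0.0719  0.1694]
stop True z 0.1933 F [-3.8  0.2 12.9]
scene pin_top 0.45 [ 0.5693 -0.0743  0.1734]
stop True z 0.1933 F [-4.   0.3 12.5]
scene pin_top 0.62 [ 0.5698 -0.0761  0.1745]
scene plunger_top 0.74 [0.5294 0.0269 0.1982]
scene pin_top 0.42 [ 0.5692 -0.0693  0.1775]
scene mini_cheese 0.78 [ 0.5697 -0.1781  0.122 ]
scene spice_jar 0.59 [ 6.855e-01 -3.197e-01  3.000e-04]
scene edam 0.9 [ 0.439   0.1988 -0.0017]
scene tasting_cup 0.81 [ 0.7015  0.0263 -0.0013]
scene tasting_cup 0.39 [0.5297 0.0288 0.1952]
top pin_top 0.43 [ 0.5726 -0.0673  0.175 ]
top mini_cheese 0.93 [ 0.5723 -0.1721  0.1211]
top spice_jar 0.93 [ 0.6832 -0.3237  0.002 ]
top edam 0.75 [0.4411 0.2058 0.001 ]
13.5333
```

View pics/s2.png

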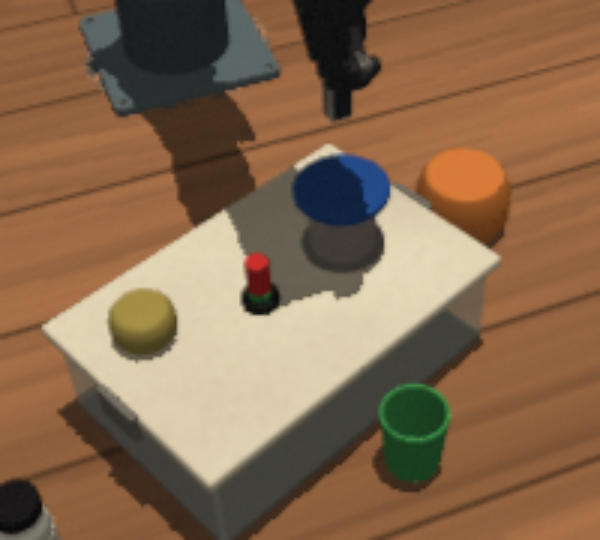

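The crop shows the pin at (258,280) with its green band visible, the plunger up and free, and nothing else moved. Extra presses change nothing, so I'll make a fifth to be sure, back off and hand in.

```bash
python3 - <<'E'
from h import *
r.servo_line([*P,0.238]); press(0.185,0.238); r.servo_line([*P,0.32]); r.hold(0.5)
r.grab_frame('scene'); find('scene',['plunger_top','pin_top'])
print(r.current_clock(), r.job_done())
E
```

```text
stop True z 0.1933 F [-3.   0.2 12.8]
scene plunger_top 0.67 [0.5299 0.0281 0.1973]
scene plunger_top 0.55 [ 0.5694 -0.0748  0.1775]
scene pin_top 0.45 [ 0.5696 -0.0742  0.1758]
the job is handed in; nothing more can be done
17.1333 None
```

The job is handed in at 17.1 s: after five full presses the pin measures fully out with its green band showing, the plunger is up with the gripper clear of it, and the items around it look unmoved.

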